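# Put the torch away and hold the page holder off the open book

## Robot

A 6-joint arm with a two-finger parallel gripper is mounted at the origin on the work surface. World frame = base frame: x ahead of the robot, y to its left, z up, the work surface at z = 0. Lengths are in m, angles in rad, forces in N, time in s.
With the tool pointing down it reaches from about 0.375 to 0.975 m from the base axis. Payload 3.8 kg.
Tool frame: the origin (TCP) lies on the centre line of the jaws, within the pads' length; the fingertips stand 25 mm ahead of it and the grasp point (between the pads) lies 6 mm ahead of it; z points along the fingers, y is the line along which they close (so a half turn about z gives the same grasp; the last joint's range is limited). The gripper opens to 85 mm and grips with 20 to 120 N. Pads are 22 mm wide; open, the fingers measure 114 mm over their backs; the gripper's body (76 mm by 85 mm) begins 54 mm behind the grasp point. The pads swing forward as they close: fully open they stand 13 mm farther back than shut.
Start: joints at [1.283, 0.264, 1.604, -0, 1.274, -0.037], TCP at [0.168, 0.654, 0.256] pointing down, gripper open.
Joint ranges: [-2.63, 2.63], [-0.94, 2.18], [0.31, 2.57], [-1.31, 4.45], [0, 2.66], [-2.55, 2.55]. Speed limits (rad/s): [2.57, 2.57, 3.14, 3.14, 3.14, 3.14].

## Interface

Orientations are given as a rotation vector (axis times angle).
In Python, from workcell import bot gives the robot as it stands. The module is installed in compiled form; this text tells all that it offers.
- The arm moves only by the tool play_rows, never from a script. Its argument "commands" is a list that holds one entry, the list of rows, each a list of 7 numbers: the shift along the tool's x, y, z as a fraction of full scale, then the turn, a rotation vector about the tool's x, y, z as a fraction of full scale, then the closure, from -1 (fully open) to 1 (shut). A call has 1 to 8 rows; each row is the pose to reach, as a shift and turn from the pose commanded when the call began, along the tool's axes at that moment, turning the shorter way round; what a row does not reach only later rows make up. Full scale, the value 1, is 60 cm for a shift and 180 degrees for a turn. A row lasts 1/10 s, in which the tool goes at most 50 mm and 8.59 degrees, less where a joint would pass 70% of its speed; a pose out of reach is approached as far as the arm can. A call with a number of a shift or a turn outside -1 to 1 is refused whole. A call with a gripper value outside its range is refused whole. The fingers move at their own pace and stop on an object; "force" is the grip in N (left out, the last holds). Time passes only in rows, so rows that repeat a pose let the fingers close. It gives the time, the measured TCP pose, the force, the opening and the grip force at its end, in the units of the state.
- bot.read_state(): the state, without advancing time (a new reading comes with each control period).
- bot.read_camera(name): name is "side" or "top"; returns the picture (384x512x3 uint8, blue, green, red); there is no depth.
- bot.camera_params(name): a dict with "fov_y" (degrees; the focal length in pixels is half the picture's height over the tangent of half this angle, whatever the lens; pixels are square), "cx", "cy" (the principal point, pixels), "rvec" (rotation vector, rad) and "tvec" (3), from world to camera coordinates, as OpenCV has them. Camera axes: x right, y down, z forward; pixel columns grow to the right and rows downward; lengths in m; the calibration is good to about 2 mm. A picture is of the moment at which its call begins. camera_params takes no time and is no camera call.
- bot.finish_job(): hands the job in; it is judged then, once.
The state is a dict: "time": time; "q": joint angles; "joint_vel": joint speeds; "joint_torque": joint torques, N m; "tool_pos": TCP position; "tcp_rot": TCP orientation; "wrist_force": force on the tool from outside, world axes, zero at the start; "torque": the same for the moment, N m; "width": opening from 0.0 (shut) to 1.0 (fully open); "grip_force": force on a finger pad.
Only numpy, scipy, OpenCV 4.12 (cv2) and the standard library are available. Lean on these libraries where they do the work, as an engineer would, in place of code of your own. Each camera call takes 0.05 s, during which the arm holds its last target. There are 200 camera calls.

## Task

Get the open book ready for its photograph: lay the torch gently in the open drawer (no dropping) and slide the drawer fully shut. Then take the spring-loaded page holder (its upright pin is the handle) and swing it off the page all the way round to its stop, and keep it there with the gripper's fingers: finish while still holding it against the spring, do not let go. Do not shift the book or disturb the other things on the table.

Things in the scene. Friction and masses are not known exactly. Their poses are not given: they have to be found in the camera images.
- torch: Black pocket torch lying on the table, 130 mm long, 160 g or so. Round barrel 26 mm across (bare from x -45 to +35 mm; grip it there), hexagonal head (+x) and tail ring 34 mm across flats that stop it rolling. Origin: under its middle, on the surface it lies on; the barrel's axis is 17 mm above it, along its x axis (origin turns about that axis if it rolls).
- unit_drawer0 (a joint): The one drawer of a grey metal desk drawer unit (fixed, 210 mm deep, 200 mm wide, 95 mm high, its front towards the robot). Value: how far it stands out, m: 0 is fully shut, 0.13 to 0.14 open at the start. It opens along the -x axis of the point drawer_floor and shuts by a push of a few newtons along that point's +x; it does not spring back.
- unit_drawer0_handle (a point): Middle of the drawer's horizontal bar handle (100 mm long along y, about 10 mm thick bar), 35 mm out from the drawer's front face and 57 mm above the table; moves with the drawer. The top edge of the drawer's front (15 mm thick) is 83 mm above the table.
- drawer_floor (a point): Point on the drawer's inner floor, 22 mm above the table, moves with the drawer; z up, x straight in (the way it shuts), y across. Inside reaches 64 mm from it to the front (-x), 100 mm to the back (+x), 82 mm to each side; walls 51 mm high. As open at the start, it is mid in the part open from above (about 125 by 164 mm): the torch fits there lying across (along y).
- stand: Dark grey copy board, fixed, 300 (x) by 400 (y) by 12 mm, under the open book. Origin: centre of its underside. The page holder's pivot is a small upright metal post at x -20, y +165 mm in the board's axes; a thin steel stop peg (10 mm across, 68 mm high) stands at x -77, y +164 mm.
- page_holder (a joint): Turn of the page holder about its vertical pivot, rad: 0 at rest, arm along the board's -y over the left page; grows clockwise seen from above, the arm swinging towards the board's -x (the robot) until at 1.3 it meets its stop peg. A spring pushes it back all the way: at the pin about 2 N at rest, 5.7 N at the stop; let go, it snaps back.
- holder_pin (a point): Point on the axis of the page holder's upright round steel pin (14 mm across, 58 to 112 mm above the table), 90 mm above the table; moves with the holder. The pin stands on the end of a flat steel arm (18 mm wide, 6 mm thick, underside 5 mm above the page), 140 mm from the pivot's axis; the arm lies along this point's -y axis from the pivot.
- book: Old open book lying on the board, 226 (x) by 300 (y) mm, 35 mm thick (pages 47 mm above the table), 2.4 kg, loose. Origin: centre of its underside. Do not shift it.
- brush: Bystander: flat wooden-handled brush, 137 mm long, 12 mm high, lying on the table; it and the torch may have changed places. Leave it.
- folder: Bystander: flat bone folder, 150 by 24 by 6 mm, behind the torch and brush. Leave it.
- loupe: Bystander: black stand magnifier, 40 mm across, 36 mm high, on the copy board's right front. Leave it.
- tin: Bystander: aluminium tin, 80 by 100 by 35 mm, on top of the drawer unit. Leave it.

How it is judged:
By the outcome, as a careful person would: the job done as asked, in the order asked, and still so for the second after the job is handed in, while the arm keeps its last pose, push and grip.
It also fails if it takes over 64 s, if anything falls off the work surface, if the arm or the gripper's body presses on something with over 40 N, if the wrist force passes 120 N, or if a joint passes its speed limit or range.

## Working session

There is one attempt and no reset: what is moved stays moved. The work goes in short steps, Python scripts to look and compute and a tool call to move; the robot and the scene stay as the last step left them, time stands still between calls to the robot, and variables do not carry over. Pictures are saved under pics/ and viewed, at most 10 in all, crops included, and the job is handed in when it is done.

Besides the shell and the picture viewer there is one more tool, called as name(argument=value, ...), one argument or row to a line, values as JSON. play_rows: Moves the arm, as the interface text tells. Its arguments: {"type":"object","properties":{"commands":{"type":"array"},"force":{"type":"number"}},"required":["commands"]}

```bash
mkdir -p pics
cat > h.py <<'E'
import numpy as np, cv2
from workcell import bot
def cam(n):
    p=bot.camera_params(n); f=192/np.tan(np.radians(p['fov_y'])/2)
    K=np.array([[f,0,p['cx']],[0,f,p['cy']],[0,0,1.]]); return K,cv2.Rodrigues(np.array(p['rvec'],float))[0],np.array(p['tvec'],float).ravel()
def ray(n,u,v,z):
    K,R,t=cam(n); c=-R.T@t; d=R.T@np.linalg.solve(K,[u,v,1.]); return c+d*(z-c[2])/d[2]
def proj(n,P):
    K,R,t=cam(n); q=(R@np.atleast_2d(P).T).T+t; q=q@K.T; return q[:,:2]/q[:,2:]
def snap(n,f,crop=None,s=1):
    im=bot.read_camera(n)
    if crop: im=im[crop[1]:crop[3],crop[0]:crop[2]]
    cv2.imwrite('pics/'+f,cv2.resize(im,None,fx=s,fy=s,interpolation=cv2.INTER_CUBIC))
E
python3 - <<'E'
from h import *
for n in('top','side'):
    snap(n,n+'1.png',s=1.5); print(bot.camera_params(n)); K,R,t=cam(n); print(-R.T@t)
s=bot.read_state(); print(s['tool_pos'],s['tcp_rot'],s['width'])
E
```

```text
{'fov_y': 51.63430842063191, 'cx': 256.08283173261077, 'cy': 190.67455575498315, 'rvec': array([ 2.14958154, -2.1360532 ,  0.18642086]), 'tvec': array([-0.08680655,  0.61143136,  1.06067972])}
[ 0.43342532 -0.07001937  1.14615224]
{'fov_y': 57.2247700306804, 'cx': 257.67816307581654, 'cy': 196.3824342417397, 'rvec': array([ 2.2766905 , -0.87636649,  0.34420629]), 'tvec': array([-0.5174728 ,  0.32008603,  0.87709031])}
[ 0.1450467  -0.60143933  0.86991537]
[0.16735974 0.65327639 0.25506338] [-0.39292441 -3.11659531  0.00322578] 0.9991542430521668
```

View pics/top1.png

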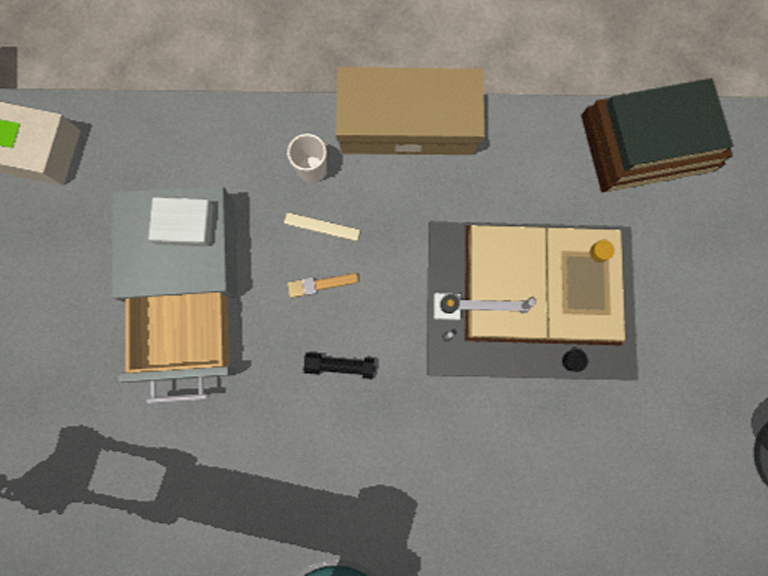

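View pics/side1.png

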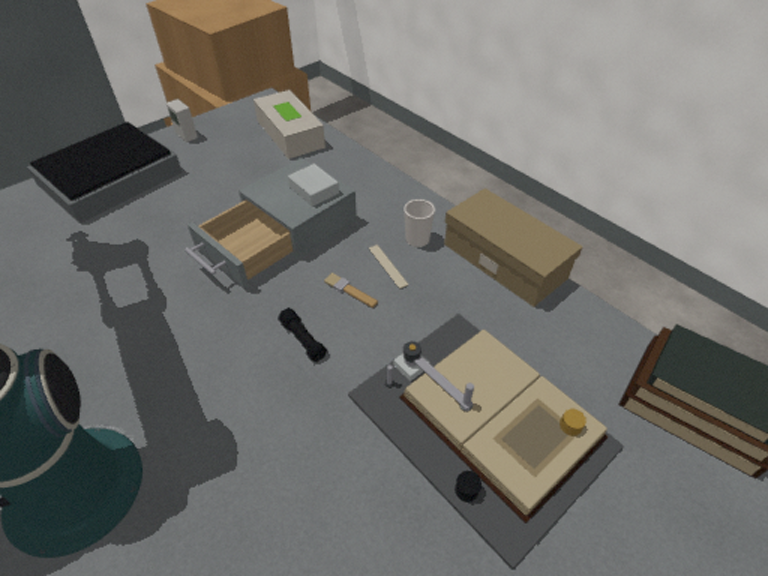

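The top view (1.5x pixels) shows the torch from (305,362) to (377,367). The handle bar runs (148,401)–(207,397) and the drawer front's top edge (118,377)–(228,372). The board corners are (429,222), (631,227), (637,380) and (428,375), the pin top is about (531,300), and the peg top about (447,336).

Run:
```python
from h import *
def r(u,v,z,n='top'): return ray(n,u/1.5,v/1.5,z).round(4)
for nm,u,v,z in [('torchL',305,363,.017),('torchR',377,367,.017),('hL',148,401,.057),('hR',207,397,.057),('frL',118,379,.083),('frR',228,374,.083),('roofL',116,298,.095),('roofR',225,292,.095),('bFL',428,375,.012),('bBL',429,222,.012),('bBR',631,227,.012),('bFR',637,380,.012),('pin',531,300,.112),('post',450,303,.085),('peg',450,333,.068)]: print(nm,r(u,v,z))
for nm,u,v,z in [('torchL',288,315,.017),('torchR',317,352,.017),('pinTop',468,386,.112),('pegTop',390,368,.068),('hL',190,249,.057),('hR',223,284,.057)]: print('side',nm,r(u,v,z,'side'))
C=np.mean([r(428,375,.012),r(429,222,.012),r(631,227,.012),r(637,380,.012)],0);print(C)
```

```text
torchL [0.4697 0.0646 0.017 ]
torchR [ 0.463  -0.0708  0.017 ]
hL [0.3994 0.3384 0.057 ]
hR [0.4069 0.2336 0.057 ]
frL [0.4378 0.3836 0.083 ]
frR [0.4476 0.1916 0.083 ]
roofL [0.5796 0.3929 0.095 ]
roofR [0.5918 0.2008 0.095 ]
bFL [ 0.4487 -0.1671  0.012 ]
bBL [ 0.7464 -0.171   0.012 ]
bBR [ 0.7397 -0.5698  0.012 ]
bFR [ 0.4415 -0.5628  0.012 ]
pin [ 0.5788 -0.3407  0.112 ]
post [ 0.5762 -0.2013  0.085 ]
peg [ 0.5235 -0.2027  0.068 ]
side torchL [0.4717 0.0568 0.017 ]
side torchR [ 0.4592 -0.0596  0.017 ]
side pinTop [ 0.5694 -0.3442  0.112 ]
side pegTop [ 0.5172 -0.2089  0.068 ]
side hL [0.4048 0.3298 0.057 ]
side hR [0.404  0.1867 0.057 ]
[ 0.594075 -0.367675  0.012   ]
```

```bash
cat >> h.py <<'E'
from scipy.spatial.transform import Rotation as Ro
def go(x,y,z,ang):
    "fractions for a move to TCP x,y,z, tool down, tool y at world angle ang (deg)"
    s=bot.read_state(); R=Ro.from_rotvec(s['tcp_rot']); a=np.radians(ang)
    Y=np.array([np.cos(a),np.sin(a),0]); Z=np.array([0,0,-1.]); T=Ro.from_matrix(np.c_[np.cross(Y,Z),Y,Z])
    d=np.array([x,y,z])-s['tool_pos']; rv=(R.inv()*T).as_rotvec()
    print('t',round(s['time'],2),'fr',(R.inv().apply(d)/.6).round(4).tolist(),(rv/np.pi).round(4).tolist(),'rows',round(max(np.linalg.norm(d)/.05,np.linalg.norm(rv)/np.radians(8.59)),1))
E
python3 -c "
from h import *
go(.466,-.002,.12,-4)"
```

```text
t 0.1 fr [-0.7532, -0.9339, 0.227] [-0.0006, 0.0004, 0.4424] rows 14.7
```

play_rows(
  commands=[
    [[-0.7532,-0.9339,0.1,0,0,0.442,-1],[-0.7532,-0.9339,0.1,0,0,0.442,-1],[-0.7532,-0.9339,0.1,0,0,0.442,-1],[-0.7532,-0.9339,0.1,0,0,0.442,-1],[-0.7532,-0.9339,0.1,0,0,0.442,-1],[-0.7532,-0.9339,0.1,0,0,0.442,-1],[-0.7532,-0.9339,0.1,0,0,0.442,-1],[-0.7532,-0.9339,0.1,0,0,0.442,-1]],
  ],
)

```text
time: 0.9
tool_pos: [0.333, 0.2892, 0.2226]
tcp_rot: [2.091, 2.345, -0.0]
wrist_force: [1.1, 1.0, -0.5]
width: 0.999
grip_force: 0.0
```

```bash
python3 -c "
from h import *
go(.466,-.002,.12,-4)"
```

```text
t 0.9 fr [-0.5074, 0.1647, 0.1711] [0.0, 0.0001, 0.0587] rows 6.7
```

play_rows(
  commands=[
    [[-0.507,0.165,0.171,0,0,0.059,-1],[-0.507,0.165,0.171,0,0,0.059,-1],[-0.507,0.165,0.171,0,0,0.059,-1],[-0.507,0.165,0.171,0,0,0.059,-1],[-0.507,0.165,0.171,0,0,0.059,-1],[-0.507,0.165,0.171,0,0,0.059,-1],[-0.507,0.165,0.171,0,0,0.059,-1],[-0.507,0.165,0.171,0,0,0.059,-1]],
  ],
)

```text
time: 1.7
tool_pos: [0.4677, -0.0023, 0.1188]
tcp_rot: [-2.297, -2.142, 0.004]
wrist_force: [-1.1, 1.2, 0.5]
width: 0.996
grip_force: 0.0
```

```bash
python3 -c "
from h import *
go(.466,-.002,.028,-4); print(proj('side',[[.466,-.002,.095],[.466,-.002,.017]]))
snap('side','s2.png',(120,120,320,270),3)"
```

```text
t 1.7 fr [0.0004, -0.0026, 0.1513] [-0.0007, 0.0003, -0.0001] rows 1.8
[[198.60956079 205.41344768]
 [201.63252889 221.99295262]]
```

View pics/s2.png

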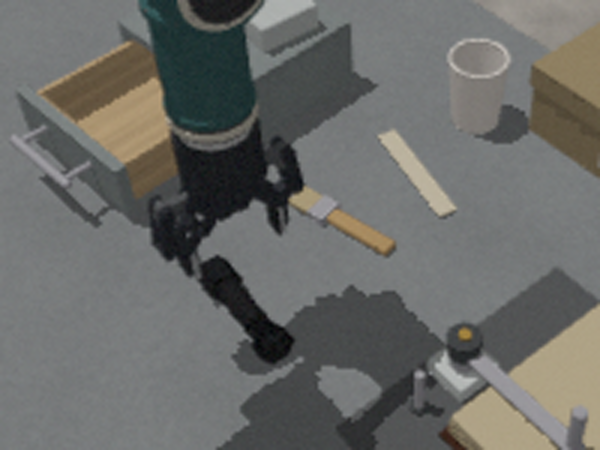

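The fingers straddle the torch, and its seen centre (201,222) matches the estimate. I'm going down and gripping.

play_rows(
  commands=[
    [[0,-0.003,0.08,0,0,0,-1],[0,-0.003,0.12,0,0,0,-1],[0,-0.003,0.15,0,0,0,-1],[0,-0.003,0.15,0,0,0,-1],[0,-0.003,0.15,0,0,0,0.6],[0,-0.003,0.15,0,0,0,0.6],[0,-0.003,0.15,0,0,0,0.6],[0,-0.003,0.15,0,0,0,0.6]],
  ],
  force=40,
)

```text
time: 2.55
tool_pos: [0.4667, 0.0013, 0.0316]
tcp_rot: [2.292, 2.147, 0.002]
wrist_force: [-2.3, 0.4, 4.8]
width: 0.332
grip_force: 3.5
```

play_rows(
  commands=[
    [[0,0,0,0,0,0,0.9],[0,0,0,0,0,0,0.9],[0,0,0,0,0,0,0.9],[0,0,0,0,0,0,0.9]],
  ],
)

```text
time: 2.95
tool_pos: [0.4667, 0.0012, 0.0317]
tcp_rot: [2.293, 2.147, 0.002]
wrist_force: [-0.8, 0.7, 4.8]
width: 0.285
grip_force: 39.0
```

play_rows(
  commands=[
    [[0,0,-0.04,0,0,0,0.9],[0,0,-0.1,0,0,0,0.9],[0,0,-0.18,0,0,0,0.9],[0,0,-0.25,0,0,0,0.9],[0,0,-0.25,0,0,0,0.9]],
  ],
)

```text
time: 3.45
tool_pos: [0.4706, 0.0009, 0.1877]
tcp_rot: [2.286, 2.141, 0.015]
wrist_force: [1.5, -0.1, -1.1]
width: 0.287
grip_force: 40.3
```

```bash
python3 -c "
from h import *
s=bot.read_state();print(s['tool_pos'],s['wrist_force'],s['width'])
go(.511,.292,.175,3.5)"
```

```text
[0.47060419 0.00086056 0.18770105] [ 1.53308531 -0.05490302 -1.13791944] 0.287401725940453
t 3.45 fr [0.4886, 0.0351, 0.0218] [0.0043, 0.0002, -0.0403] rows 5.9
```

play_rows(
  commands=[
    [[0.489,0.035,0.015,0,0,-0.04,0.9],[0.489,0.035,0.015,0,0,-0.04,0.9],[0.489,0.035,0.015,0,0,-0.04,0.9],[0.489,0.035,0.015,0,0,-0.04,0.9],[0.489,0.035,0.015,0,0,-0.04,0.9],[0.489,0.035,0.015,0,0,-0.04,0.9],[0.489,0.035,0.015,0,0,-0.04,0.9],[0.489,0.035,0.015,0,0,-0.04,0.9]],
  ],
)

```text
time: 4.25
tool_pos: [0.5049, 0.293, 0.1698]
tcp_rot: [-2.15, -2.29, 0.005]
wrist_force: [0.5, 0.6, -1.8]
width: 0.284
grip_force: 40.2
```

```bash
python3 -c "
from h import *
s=bot.read_state();print(s['tool_pos'],s['wrist_force'],s['width'])
go(.511,.292,.075,3.5)
for n in ('top','side'): print(n,proj(n,[[.517,.293,.022],[.403,.286,.057],[.511,.292,.16]]).round(0).tolist())
a=bot.read_camera('top')[170:290,50:200]; b=bot.read_camera('side')[90:210,90:240]
cv2.imwrite('pics/3.png',cv2.resize(np.hstack([a,b]),None,fx=2.6,fy=2.6,interpolation=cv2.INTER_CUBIC))"
```

```text
[0.50491837 0.29304361 0.16983454] [ 0.45738227  0.63461156 -1.8447758 ] 0.28403889675134164
t 4.25 fr [-0.0021, 0.0104, 0.158] [-0.0008, 0.0005, 0.0005] rows 1.9
top [[122.0, 225.0], [118.0, 266.0], [105.0, 223.0]]
side [[163.0, 164.0], [133.0, 173.0], [154.0, 133.0]]
```

View pics/3.png

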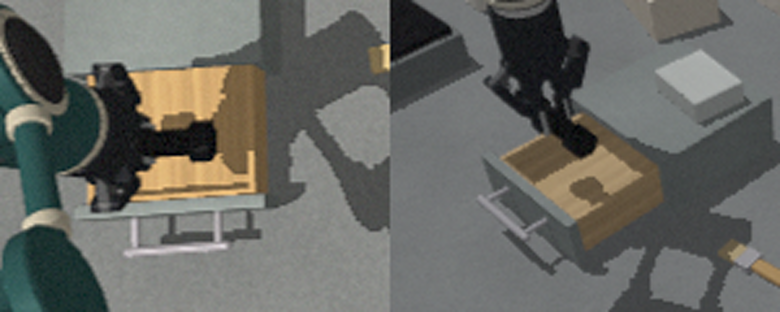

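play_rows(
  commands=[
    [[-0.002,0.01,0.05,0,0,0,0.9],[-0.002,0.01,0.1,0,0,0,0.9],[-0.002,0.01,0.14,0,0,0,0.9],[-0.002,0.01,0.165,0,0,0,0.9],[-0.002,0.01,0.18,0,0,0,0.9],[-0.002,0.01,0.185,0,0,0,0.9],[-0.002,0.01,0.185,0,0,0,0.9]],
  ],
)

```text
time: 5.05
tool_pos: [0.5125, 0.2916, 0.0609]
tcp_rot: [2.154, 2.287, 0.001]
wrist_force: [1.1, 0.3, -1.9]
width: 0.287
grip_force: 40.3
```

play_rows(
  commands=[
    [[0,0,0.004,0,0,0,0.9],[0,0,0.007,0,0,0,0.9],[0,0,0.009,0,0,0,0.9],[0,0,0.01,0,0,0,0.9],[0,0,0.011,0,0,0,0.9],[0,0,0.011,0,0,0,0.9]],
  ],
)

```text
time: 5.65
tool_pos: [0.512, 0.2918, 0.0539]
tcp_rot: [2.153, 2.287, 0.0]
wrist_force: [-0.0, -0.1, -1.8]
width: 0.286
grip_force: 40.2
```

play_rows(
  commands=[
    [[0,0,0.001,0,0,0,0.9],[0,0,0.002,0,0,0,0.9],[0,0,0.002,0,0,0,0.9]],
  ],
)

```text
time: 5.95
tool_pos: [0.5129, 0.2919, 0.0537]
tcp_rot: [2.153, 2.287, 0.002]
wrist_force: [-0.9, -2.2, 5.1]
width: 0.288
grip_force: 40.9
```

play_rows(
  commands=[
    [[0,0,0.001,0,0,0,0.9],[0,0,0.0017,0,0,0,0.9],[0,0,0.0017,0,0,0,0.9]],
  ],
)

```text
time: 6.25
tool_pos: [0.5138, 0.2919, 0.0537]
tcp_rot: [2.152, 2.286, 0.004]
wrist_force: [-0.7, -3.3, 9.5]
width: 0.284
grip_force: 41.4
```

play_rows(
  commands=[
    [[0,0,-0.001,0,0,0,0.3],[0,0,-0.001,0,0,0,0.2],[0,0,-0.001,0,0,0,0],[0,0,-0.001,0,0,0,-0.15],[0,0,-0.001,0,0,0,-0.15],[0,0,-0.001,0,0,0,-0.15]],
  ],
)

```text
time: 6.85
tool_pos: [0.5118, 0.2917, 0.052]
tcp_rot: [-2.153, -2.287, 0.001]
wrist_force: [-0.2, -0.1, -0.0]
width: 0.579
grip_force: 0.0
```

play_rows(
  commands=[
    [[0,0,-0.03,0,0,0,-0.15],[0,0,-0.1,0,0,0,-0.15],[0,0,-0.17,0,0,0,-0.15],[0,0,-0.17,0,0,0,-0.15]],
  ],
)

```text
time: 7.25
tool_pos: [0.5163, 0.294, 0.1616]
tcp_rot: [2.151, 2.284, 0.019]
wrist_force: [0.7, -0.4, 0.4]
width: 0.575
grip_force: 0.0
```

```bash
python3 -c "
from h import *
s=bot.read_state();print(s['tool_pos'],s['wrist_force'],s['width'])
go(.335,.282,.15,3.5)"
```

```text
[0.51632176 0.2940106  0.1615717 ] [ 0.67567241 -0.43453752  0.38963398] 0.5746809743156494
t 7.25 fr [-0.0019, -0.3031, 0.0158] [0.0037, -0.0016, -0.0002] rows 3.6
```

play_rows(
  commands=[
    [[-0.002,-0.303,0.01,0,0,0,1],[-0.002,-0.303,0.01,0,0,0,1],[-0.002,-0.303,0.01,0,0,0,1],[-0.002,-0.303,0.01,0,0,0,1],[-0.002,-0.303,0.01,0,0,0,1],[-0.002,-0.303,0.01,0,0,0,1],[-0.002,-0.303,0.01,0,0,0,1]],
  ],
  force=30,
)

```text
time: 7.95
tool_pos: [0.3318, 0.2801, 0.1486]
tcp_rot: [2.153, 2.287, 0.002]
wrist_force: [0.8, -0.6, -0.6]
width: 0.005
grip_force: 0.0
```

```bash
python3 -c "
from h import *
s=bot.read_state();print(s['tool_pos'],s['wrist_force'],s['width'])
go(.335,.282,.064,3.5)
a=bot.read_camera('top')[170:290,50:200]; b=bot.read_camera('side')[90:210,90:240]
cv2.imwrite('pics/4.png',cv2.resize(np.hstack([a,b]),None,fx=2.6,fy=2.6,interpolation=cv2.INTER_CUBIC))"
```

```text
[0.33184914 0.28005331 0.14863881] [ 0.76966228 -0.64453104 -0.56746409] 0.004949826309312305
t 7.95 fr [0.0028, 0.0052, 0.1411] [0.0005, -0.0002, -0.0003] rows 1.7
```

View pics/4.png

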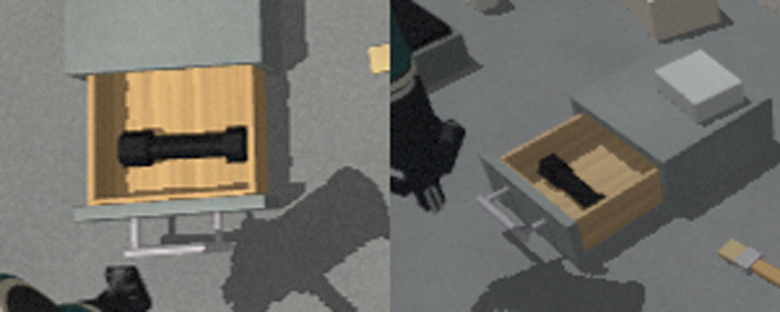

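The torch lies across the drawer floor, straight and clear of the walls, from (120,147) to (245,143) in the left crop. Next I lower the closed fingers in front of the handle.

play_rows(
  commands=[
    [[0.003,0.005,0.08,0,0,0,1],[0.003,0.005,0.14,0,0,0,1],[0.003,0.005,0.14,0,0,0,1],[0.003,0.04,0.14,0,0,0,1],[0.003,0.065,0.14,0,0,0,1],[0.003,0.08,0.14,0,0,0,1],[0.003,0.095,0.14,0,0,0,1],[0.003,0.11,0.14,0,0,0,1]],
  ],
)

```text
time: 8.85
tool_pos: [0.3971, 0.2855, 0.0649]
tcp_rot: [-2.154, -2.287, -0.0]
wrist_force: [-0.8, -0.1, 0.1]
width: -0.006
grip_force: 0.7
```

play_rows(
  commands=[
    [[0,0.02,0,0,0,0,1],[0,0.04,0,0,0,0,1],[0,0.06,0,0,0,0,1],[0,0.08,0,0,0,0,1],[0,0.1,0,0,0,0,1],[0,0.12,0,0,0,0,1]],
  ],
)

```text
time: 9.45
tool_pos: [0.4692, 0.2898, 0.0641]
tcp_rot: [-2.153, -2.287, 0.0]
wrist_force: [-1.5, 0.8, 0.6]
width: 0.0
grip_force: 0.7
```

play_rows(
  commands=[
    [[0,0.02,0,0,0,0,1],[0,0.04,0,0,0,0,1],[0,0.055,0,0,0,0,1],[0,0.065,0,0,0,0,1],[0,0.065,0,0,0,0,1]],
  ],
)

```text
time: 9.95
tool_pos: [0.5084, 0.292, 0.0644]
tcp_rot: [2.153, 2.287, 0.001]
wrist_force: [0.7, 0.2, -0.1]
width: 0.001
grip_force: 0.0
```

```bash
python3 -c "
from h import *
s=bot.read_state();print(s['tool_pos'],s['wrist_force'],s['width'])
a=bot.read_camera('top')[170:290,50:200]; b=bot.read_camera('side')[90:210,90:240]
cv2.imwrite('pics/5.png',cv2.resize(np.hstack([a,b]),None,fx=2.6,fy=2.6,interpolation=cv2.INTER_CUBIC))"
```

```text
[0.5084235  0.29201172 0.06436991] [ 0.70611847  0.17547362 -0.08688974] 0.0014180925123195539
```

View pics/5.png

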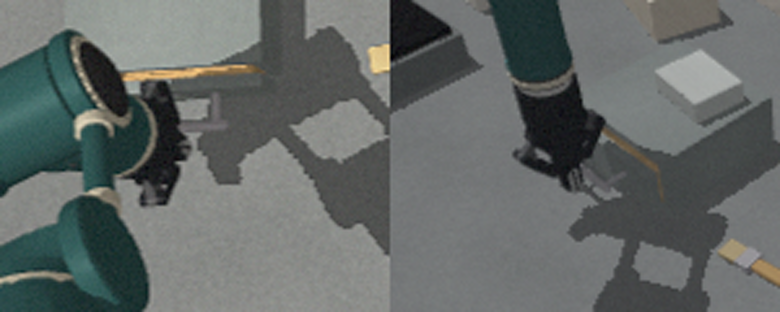

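The drawer is nearly shut, with a sliver of wood still showing above the front. I'll push on until the force rises.

play_rows(
  commands=[
    [[0,0.008,0,0,0,0,1],[0,0.016,0,0,0,0,1],[0,0.022,0,0,0,0,1],[0,0.026,0,0,0,0,1],[0,0.03,0,0,0,0,1],[0,0.03,0,0,0,0,1]],
  ],
)

```text
time: 10.65
tool_pos: [0.519, 0.2926, 0.0639]
tcp_rot: [-2.149, -2.281, 0.018]
wrist_force: [-20.1, -0.3, 14.9]
width: 0.0
grip_force: 10.2
```

play_rows(
  commands=[
    [[0,-0.02,0,0,0,0,1],[0,-0.06,0,0,0,0,1],[0,-0.12,0,0,0,0,1],[0,-0.2,0,0,0,0,1],[0,-0.2,-0.08,0,0,0,1],[0,-0.2,-0.16,0,0,0,1],[0,-0.2,-0.2,0,0,0,0.2],[0,-0.2,-0.2,0,0,0,0.2]],
  ],
)

```text
time: 11.45
tool_pos: [0.4087, 0.2879, 0.1898]
tcp_rot: [2.151, 2.285, 0.017]
wrist_force: [0.1, 0.7, -0.2]
width: 0.329
grip_force: 0.0
```

```bash
python3 -c "
from h import *
s=bot.read_state();print(s['tool_pos'],s['wrist_force'],s['width'])
go(.5745,-.3424,.2,-1)
a=bot.read_camera('top')[170:290,50:200]; b=bot.read_camera('side')[90:210,90:240]
cv2.imwrite('pics/6.png',cv2.resize(np.hstack([a,b]),None,fx=2.6,fy=2.6,interpolation=cv2.INTER_CUBIC))"
```

```text
[0.40865681 0.28792593 0.18981361] [ 0.11186088  0.69562549 -0.20692678] 0.32907600779301
t 11.45 fr [-1.0653, 0.2124, -0.0204] [0.0032, -0.0018, 0.0249] rows 13.0
```

View pics/6.png

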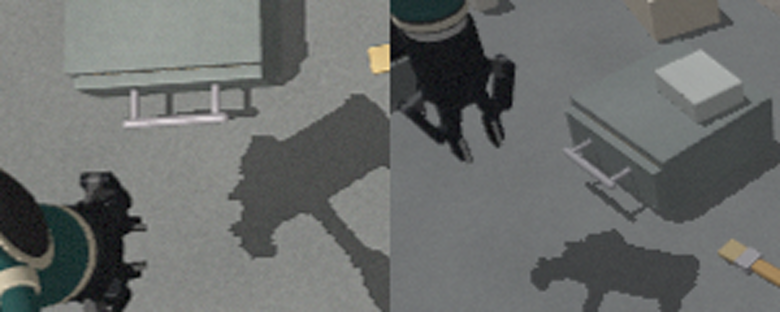

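play_rows(
  commands=[
    [[-0.5,0.1,-0.02,0,0,0.012,-0.4],[-0.5,0.1,-0.02,0,0,0.012,-0.4],[-0.5,0.1,-0.02,0,0,0.012,-0.4],[-0.5,0.1,-0.02,0,0,0.012,-0.4],[-0.5,0.1,-0.02,0,0,0.012,-0.4],[-0.5,0.1,-0.02,0,0,0.012,-0.4],[-0.5,0.1,-0.02,0,0,0.012,-0.4]],
  ],
)

```text
time: 12.25
tool_pos: [0.4836, -0.0148, 0.1947]
tcp_rot: [2.202, 2.24, -0.004]
wrist_force: [-0.4, 0.7, -0.7]
width: 0.699
grip_force: 0.0
```

```bash
python3 -c "
from h import *
for u,v in((126,125),(224,118)): print(ray('top',50+u/2.6,170+v/2.6,.057))
for u,v in((75,88),(262,80)): print('front',ray('top',50+u/2.6,170+v/2.6,.083))
for u,v in((75,75),(262,67)): print('roof',ray('top',50+u/2.6,170+v/2.6,.095))
go(.5745,-.3424,.18,-1)"
```

```text
[0.53169661 0.34801773 0.057     ]
[0.5397554  0.24567452 0.057     ]
front [0.56727058 0.39306774 0.083     ]
front [0.57695321 0.20103162 0.083     ]
roof [0.57915353 0.38886792 0.095     ]
roof [0.58879416 0.1986157  0.095     ]
t 12.25 fr [-0.5485, 0.1422, 0.0253] [-0.0005, 0.0006, 0.011] rows 6.8
```

play_rows(
  commands=[
    [[-0.5485,0.142,0.01,0,0,0.011,-0.4],[-0.5485,0.142,0.01,0,0,0.011,-0.4],[-0.5485,0.142,0.01,0,0,0.011,-0.4],[-0.5485,0.142,0.01,0,0,0.011,-0.4],[-0.5485,0.142,0.01,0,0,0.011,-0.4],[-0.5485,0.142,0.01,0,0,0.011,-0.4],[-0.5485,0.142,0.01,0,0,0.011,-0.4],[-0.5485,0.142,0.01,0,0,0.011,-0.4]],
  ],
)

```text
time: 13.05
tool_pos: [0.5761, -0.341, 0.1873]
tcp_rot: [-2.238, -2.203, 0.002]
wrist_force: [0.2, -0.1, 0.0]
width: 0.7
grip_force: 0.0
```

```bash
python3 -c "
from h import *
go(.5745,-.3424,.09,-1)
print(proj('side',[[.5745,-.3424,.112]]))
snap('side','7.png',(220,150,420,300),3)"
```

```text
t 13.05 fr [-0.0024, -0.0023, 0.1622] [-0.0006, 0.0001, 0.0006] rows 1.9
[[312.80653752 255.71585887]]
```

View pics/7.png

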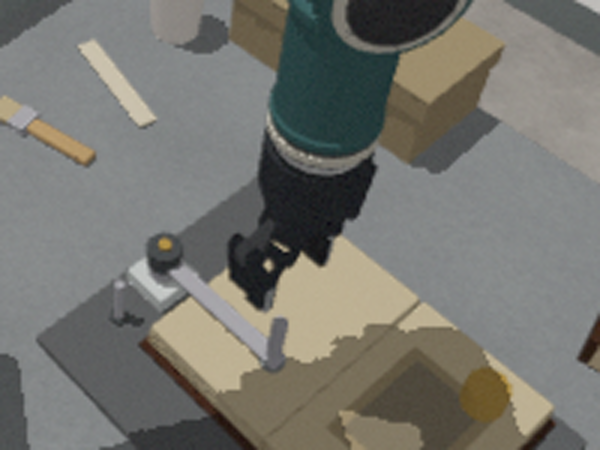

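The pin top is at crop (280,320), within about 1 px of the estimate, and the fingers straddle it. Going down to grip.

play_rows(
  commands=[
    [[-0.0024,-0.0023,0.06,0,0,0,-0.4],[-0.0024,-0.0023,0.12,0,0,0,-0.4],[-0.0024,-0.0023,0.15,0,0,0,-0.4],[-0.0024,-0.0023,0.15,0,0,0,-0.4],[-0.0024,-0.0023,0.15,0,0,0,0.4],[-0.0024,-0.0023,0.15,0,0,0,1],[-0.0024,-0.0023,0.15,0,0,0,1],[-0.0024,-0.0023,0.15,0,0,0,1]],
  ],
  force=50,
)

```text
time: 13.9
tool_pos: [0.5754, -0.3389, 0.1024]
tcp_rot: [2.233, 2.207, 0.001]
wrist_force: [-0.9, 0.8, 4.7]
width: 0.149
grip_force: 48.6
```

play_rows(
  commands=[
    [[0,0,0,0,0,0,1],[0,0,0,0,0,0,1],[0,0,0,0,0,0,1]],
  ],
)

```text
time: 14.2
tool_pos: [0.5754, -0.3389, 0.1024]
tcp_rot: [2.233, 2.206, 0.001]
wrist_force: [-1.4, 1.7, 6.6]
width: 0.151
grip_force: 48.7
```

Run:
```python
from h import *
s=bot.read_state(); p0=s['tool_pos']; print(p0,s['q'].__class__)
piv=np.array([.577,-.2024]); v=p0[:2]-piv; print(np.linalg.norm(v),np.degrees(np.arctan2(v[1],v[0])))
v=v*.14/np.linalg.norm(v); ya=np.radians(-1)
X0=lambda a:np.array([[np.sin(a),np.cos(a)],[-np.cos(a),np.sin(a)]]).T # cols tool x,y
rot=lambda a:np.array([[np.cos(a),-np.sin(a)],[np.sin(a),np.cos(a)]])
for a,b in((0,.66),(.66,1.26)):
    T=X0(ya-a)
    for k in range(1,9):
        f=a+(b-a)*k/8; d=T.T@(rot(-f)@v-rot(-a)@v)/.6
        print(k,round(f,3),d.round(4).tolist(),round((f-a)/np.pi,4))
print(Ro.from_rotvec(s['tcp_rot']).as_matrix().round(3))
```

```text
[ 0.57542153 -0.33885367  0.10240615] <class 'numpy.ndarray'>
0.13646279951044607 -90.66275642472277
1 0.083 [0.0014, 0.0192] 0.0263
2 0.165 [0.0043, 0.0382] 0.0525
3 0.247 [0.0088, 0.0569] 0.0788
4 0.33 [0.0148, 0.0752] 0.105
5 0.413 [0.0223, 0.0929] 0.1313
6 0.495 [0.0312, 0.11] 0.1576
7 0.578 [0.0415, 0.1262] 0.1838
8 0.66 [0.0531, 0.1416] 0.2101
1 0.735 [0.0172, 0.0032] 0.0239
2 0.81 [0.0346, 0.0051] 0.0477
3 0.885 [0.0521, 0.0057] 0.0716
4 0.96 [0.0696, 0.005] 0.0955
5 1.035 [0.0869, 0.003] 0.1194
6 1.11 [0.1041, -0.0003] 0.1432
7 1.185 [0.121, -0.0049] 0.1671
8 1.26 [0.1375, -0.0108] 0.191
[[ 0.012  1.     0.002]
 [ 1.    -0.012 -0.001]
 [-0.001  0.002 -1.   ]]
```

play_rows(
  commands=[
    [[0.0008,-0.0192,-0.004,0,0,0.0263,1],[0.0032,-0.0383,-0.006,0,0,0.0525,1],[0.0071,-0.0572,-0.006,0,0,0.0788,1],[0.0126,-0.0756,-0.006,0,0,0.105,1],[0.0196,-0.0935,-0.006,0,0,0.1313,1],[0.028,-0.1108,-0.006,0,0,0.1576,1],[0.0378,-0.1274,-0.006,0,0,0.1838,1],[0.049,-0.143,-0.006,0,0,0.21,1]],
  ],
  force=60,
)

```text
time: 15.0
tool_pos: [0.4903, -0.3068, 0.1027]
tcp_rot: [2.833, 1.358, 0.006]
wrist_force: [10.1, 3.3, -11.1]
width: 0.143
grip_force: 58.8
```

Run:
```python
from h import *
s=bot.read_state(); v=s['tool_pos'][:2]-[.577,-.2024]; print(np.hypot(*v), np.radians(-91)-np.arctan2(v[1],v[0]),s['wrist_force'],s['torque'],s['width'])
```

```text
0.13572163320187283 0.675485174931836 [ 10.12465238   3.31977224 -11.12659151] [ 0.49800083 -1.50020943 -0.17629893] 0.14252126521693712
```

play_rows(
  commands=[
    [[0.0007,-0.0175,0.004,0,0,0.0239,1],[0.0026,-0.0349,0.004,0,0,0.0477,1],[0.0059,-0.0521,0.004,0,0,0.0716,1],[0.0104,-0.069,0.004,0,0,0.0955,1],[0.0162,-0.0855,0.004,0,0,0.1194,1],[0.0232,-0.1015,0.004,0,0,0.1432,1],[0.0314,-0.1169,0.004,0,0,0.1671,1],[0.0408,-0.1317,0.004,0,0,0.191,1]],
  ],
)

```text
time: 15.8
tool_pos: [0.4476, -0.2406, 0.1027]
tcp_rot: [3.102, 0.46, 0.018]
wrist_force: [17.1, -1.1, -12.3]
width: 0.141
grip_force: 58.7
```

Run:
```python
from h import *
s=bot.read_state(); v=s['tool_pos'][:2]-[.577,-.2024]; print(np.hypot(*v), np.radians(-91)-np.arctan2(v[1],v[0])+2*np.pi,s['wrist_force'],s['torque'],s['width'])
R=Ro.from_rotvec(s['tcp_rot']); print(R.inv().apply(s['wrist_force']))
```

```text
0.13488810528388542 7.549435866735542 [ 17.12613816  -1.11834934 -12.33833947] [ 0.02237957 -2.36797961 -0.01367905] 0.14075464464737947
[15.93197184  5.95411412 12.55032798]
```

play_rows(
  commands=[
    [[0.004,-0.004,0.003,0,0,0.004,1],[0.007,-0.008,0.006,0,0,0.008,1],[0.007,-0.012,0.006,0,0,0.012,1],[0.007,-0.015,0.006,0,0,0.012,1],[0.007,-0.015,0.006,0,0,0.012,1]],
  ],
)

```text
time: 16.3
tool_pos: [0.447, -0.2371, 0.1024]
tcp_rot: [3.099, 0.411, 0.009]
wrist_force: [-4.0, -20.6, 8.4]
width: 0.143
grip_force: 61.9
```

Run:
```python
from h import *
s=bot.read_state(); v=s['tool_pos'][:2]-[.577,-.2024]; print(np.hypot(*v), np.radians(-91)-np.arctan2(v[1],v[0])+2*np.pi,s['wrist_force'],s['torque'],s['width'])
R=Ro.from_rotvec(s['tcp_rot']); print(R.inv().apply(s['wrist_force']))
```

```text
0.13454136305646908 7.575661559103374 [ -4.00657959 -20.60988554   8.38979576] [-2.65342918  0.93351239  0.01411569] 0.14268859185011407
[-9.21276464 18.98251361 -8.12390789]
```

play_rows(
  commands=[
    [[-0.002,0,-0.002,0,0,0,1],[-0.002,0,-0.002,0,0,0,1],[-0.002,0,-0.002,0,0,0,1]],
  ],
)

```text
time: 16.6
tool_pos: [0.4469, -0.2371, 0.1026]
tcp_rot: [3.1, 0.41, 0.013]
wrist_force: [3.4, -20.2, -1.6]
width: 0.147
grip_force: 60.8
```

Run:
```python
from h import *
s=bot.read_state(); R=Ro.from_rotvec(s['tcp_rot']); print(s['tool_pos'],R.inv().apply(s['wrist_force']),s['width'],s['grip_force'])
a=bot.read_camera('top')[130:270,260:440]; b=bot.read_camera('side')[190:390,220:420]
cv2.imwrite('pics/8.png',np.hstack([cv2.resize(a,(400,311),interpolation=2),cv2.resize(b[:155],(400,311),interpolation=2)]))
```

```text
[ 0.44694503 -0.23709449  0.10256379] [-1.96127992 20.34203415  1.86741852] 0.14719160558439084 60.83172798156738
```

View pics/8.png

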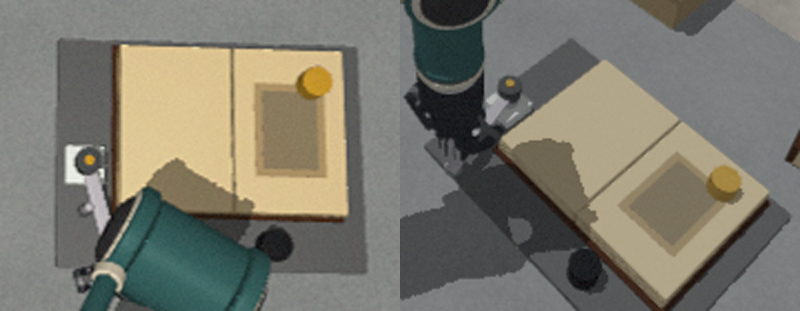

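The holder's arm (left crop, (90,160) to (100,235)) lies against the stop peg at (84,210). The pin is held at 60 N of grip, with about 20 N pushing toward the stop. The book and loupe look undisturbed, so I'm handing in.

```bash
python3 -c "
from workcell import bot
print(bot.finish_job())"
```

```text
the job is handed in; nothing more can be done
None
```

The job is handed in: the torch is lying in the shut drawer, and the gripper is still holding the page holder against its stop; the book looked unmoved in the last pictures.

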